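# Clamp a sawn stone blank in the drilling jig

## Robot

A 6-joint arm with a two-finger parallel gripper is mounted at the origin on the work surface. World frame = base frame: x ahead of the robot, y to its left, z up, the work surface at z = 0. Lengths are in m, angles in rad, forces in N, time in s.
With the tool pointing down it reaches from about 0.25 to 0.725 m from the base axis. Payload 9.7 kg.
Tool frame: the origin (TCP) lies at the very end of the fingers, on their centre line; the grasp point (between the pads) lies ctrl.grasp_offset behind it (ctrl.grasp_offset is the distance from the TCP to the grasp point, in m); z points along the fingers, y is the direction in which the jaws open and shut (so a half turn about z gives the same grasp; the last joint's range is limited). The gripper opens to 85 mm and grips with 20 to 120 N. Pads are 22 mm wide; open, the fingers measure 114 mm over their backs; the gripper's body (76 mm by 85 mm) begins 54 mm behind the grasp point. The pads swing forward as they close: fully open they stand 13 mm farther back than shut.
Start: joints at [1.156, 0.087, 0.176, 1.66, 0, 1.571], TCP at [0.222, 0.503, 0.231] pointing down, gripper open.
Joint ranges: [-3.13, 3.13], [-0.85, 1.81], [-1.15, 1.24], [-2.2, 2.28], [-1.44, 1.52], [-3.14, 3.14]. Speed limits (rad/s): [2.22, 2.22, 2.57, 3.14, 3.14, 3.14].

## Interface

Orientations are given as a unit quaternion [w, x, y, z].
In Python, from plant import ctrl, viewer gives the robot as it stands.
- The arm moves only by the shell command python3 -m creep 'ROWS' [FORCE]. ROWS is JSON, a list of rows, each a list of 5 numbers: the shift along the tool's x, y, z in cm, then the turn about the tool's z in rad, then the finger opening in cm, from 0 to 8.54. In form: [[tx, ty, tz, yaw, claw], ...]. A call has 1 to 12 rows; each row shifts and turns the pose as measured when the row begins, along the tool's axes as they then stand; what a row does not reach is not made up. A row lasts 1/8 s, in which the tool goes at most 62.5 mm and 10.7 degrees, less where a joint would pass 70% of its speed; a pose out of reach is approached as far as the arm can. A call with a gripper value outside its range is refused whole. The fingers move at their own pace and stop on an object; FORCE is the grip in N (left out, the last holds). Time passes only in rows, so rows that do not move let the fingers close. It gives the time, the measured TCP pose, the force and the opening at its end, in the units of the state.
- ctrl.get_obs(): the state, without advancing time (a new reading comes with each control period).
- viewer.capture(name): name is "scene" or "top" or "wrist"; returns the picture (480x640x3 uint8, red, green, blue); there is no depth.
- viewer.camera_params(name): a dict with "fovy" (degrees; the focal length in pixels is half the picture's height over the tangent of half this angle, whatever the lens; pixels are square), "cx", "cy" (the principal point, pixels), "dist_coeffs" ([k1, k2, p1, p2, k3] as OpenCV has them; the pictures are not rectified), "rvec" (rotation vector, rad) and "tvec" (3), from world to camera coordinates, as OpenCV has them; the wrist camera has in their place "mount" (4x4, takes a point from camera to tool coordinates, whose origin is the TCP and whose axes are the flange's). Camera axes: x right, y down, z forward; pixel columns grow to the right and rows downward; lengths in m; the calibration is good to about 2 mm. A picture is of the moment at which its call begins: read the wrist's pose just before it. camera_params takes no time and is no camera call.
- ctrl.hand_in(): hands the job in, once; it reports no verdict.
The state is a dict: "time_s": time; "qpos": joint angles; "qd": joint speeds; "effort": joint torques, N m; "tool_pos": TCP position; "tool_rot": TCP orientation; "force": force on the tool from outside, world axes, zero at the start; "wrist_torque": the same for the moment, N m; "opening": finger opening in m.
Only numpy, scipy, OpenCV 4.12 (cv2) and the standard library are available. Lean on these libraries where they do the work, as an engineer would, in place of code of your own. Each camera call takes 0.05 s, during which the arm holds its last target. There are 200 camera calls.

## Task

Lay the black sawn stone blank in the drilling jig with its long side along the far rail, push it gently but firmly home, first against the far rail and then, staying along it, against the side stop, so that you feel each one bear. Then push the toggle clamp's handle down over centre by the end of its grip until it rests on its stop and the pad holds the stone, and let go. Never push the stone against the rail or the stop, or press the handle, with more than 30 N, and leave everything else on the counter alone.

Things in the scene. Friction and masses are not known exactly. Their poses are not given: they have to be found in the camera images.
- jig: aluminium drilling jig, screwed down. Its frame: z up, z = 0 on the table, x across the plate (away from the robot when square to it), y along it towards the clamp; origin under the centre of the place where the stone belongs. Plate 120 x 205 mm (x -75..45, y -75..130), 12 mm thick: the stone rests on its top at z = 12 mm. When the stone is home (50 mm side along x, 70 mm side along y) its centre is at x = 0, y = 0 within 2 mm, z = 21 mm
- far_rail: steel rail on the jig plate, 8 x 60 x 14 mm (14 mm above the plate); its inner face (towards -x of the jig) is at jig x = +25 mm, jig y -30..30 mm. Origin at the centre of its foot. Its measured place is only good to a millimetre or so: feel for it
- side_stop: short steel stop on the jig plate, 30 x 8 x 14 mm; its inner face (towards -y of the jig) is at jig y = +35 mm, jig x -15..15 mm. Origin at the centre of its foot
- slab_center (a point): centre of the sawn black stone blank: a flat slab 50 mm (its x) x 70 mm (its y) x 18 mm thick (its z), about 0.17 kg, loose, lying flat on the table at the start to the right of the jig; the point is 9 mm above its underside. Half a turn makes no difference
- clamp_handle (a joint): toggle clamp handle, hinged on the jig; 0 rad = raised to 68 degrees above level, grows as it is pushed down, away from the stone (towards +y of the jig); it starts between 0 and 0.25. Dead centre is at 1.10, its stop at 1.18 (level). Let go well before dead centre, it springs back up to about 0.8
- handle_pivot (a point): the handle's hinge: jig x = 0, y = 74 mm, 62 mm above the table; its axis is the jig's x. The holding arm has its own hinge 28 mm below it
- grip_end (a point): point on the centre line of the handle's round black grip, 100 mm from the hinge; the grip is 18 mm thick and runs from 57 to 120 mm from the hinge. Moves with the handle. Raised, the end of the grip stands up to 185 mm above the table
- clamp_lever: the whole handle lever; origin at its hinge, y along the handle to its end, z out of its upper side, against which one pushes. It moves easily (about 1 N, and tends to fall once well down) until about 0.8, where the rubber pad meets the stone; from there it needs up to about 8 N at the end of the grip, least again near dead centre; past dead centre it goes on to its stop and stays
- clamp_pad: rubber pad, 18 mm across, on the spring-loaded spindle at the end of the clamp's holding arm; it stands upright out of the way when the handle is up and comes down on the middle of the stone (jig x = 0, y = 6 mm). Locked, it presses with about 33 N. Origin at the holding arm's hinge
- tumbled_a: bystander: tumbled reddish pebble, 34 mm across, 24 mm high, on the table just beyond the jig; origin at the centre of its underside
- tumbled_b: bystander: tumbled pink pebble, 36 mm across, 22 mm high; origin at the centre of its underside
- tumbled_c: bystander: tumbled green pebble, 32 mm across, 25 mm high, on the table on the robot's side of the jig; origin at the centre of its underside
- agate_slice: bystander: thick round agate slice, 72 mm across, 14 mm thick, lying flat; origin at the centre of its underside
- cone: bystander: polished stone cone, 56 mm across, 60 mm high; origin at the centre of its underside
- brush: bystander: 150 mm dusting brush lying on the table beyond the jig; origin at the centre of its underside
- loupe: bystander: white magnifier, 90 mm head with a 115 mm handle, lying flat at the back; origin at the centre of its underside head
- jar: bystander: glass jar, 60 mm across, 85 mm high; origin at the centre of its underside

How it is judged:
By the outcome, as a careful person would: the job done as asked, in the order asked, and still so for the second after the job is handed in, with the robot touching nothing.
It also fails if it takes over 72 s, if anything falls off the work surface, if the arm or the gripper's body presses on something with over 40 N, if the wrist force passes 120 N, or if a joint passes its speed limit or range.

## Working session

There is one attempt and no reset: what is moved stays moved. The work goes in short steps, Python scripts to look and compute and a shell command to move; the robot and the scene stay as the last step left them, time stands still between calls to the robot, and variables do not carry over. Pictures are saved under pics/ and viewed, about 8 in all and at most 12, crops included, and the job is handed in when it is done.

```bash
ls; mkdir -p pics; cat > h.py <<'E'
import numpy as np, cv2
from scipy.spatial.transform import Rotation as R
from plant import ctrl, viewer
def cam(name):
    p=viewer.camera_params(name); f=240/np.tan(np.radians(p['fovy'])/2)
    K=np.array([[f,0,p['cx']],[0,f,p['cy']],[0,0,1]]); d=np.array(p['dist_coeffs'],float)
    if 'mount' in p:
        o=ctrl.get_obs(); T=np.eye(4); q=o['tool_rot']; T[:3,:3]=R.from_quat([q[1],q[2],q[3],q[0]]).as_matrix(); T[:3,3]=o['tool_pos']
        M=np.linalg.inv(T@np.array(p['mount'])); Rm,t=M[:3,:3],M[:3,3]
    else: Rm=cv2.Rodrigues(np.array(p['rvec'],float))[0]; t=np.array(p['tvec'],float)
    return K,d,Rm,t
def ray(c,uv):
    K,d,Rm,t=c; n=cv2.undistortPoints(np.array(uv,float).reshape(-1,1,2),K,d).reshape(-1,2)
    return -Rm.T@t, np.c_[n,np.ones(len(n))]@Rm
def onz(c,uv,z):
    o,v=ray(c,uv); return o+v*((z-o[2])/v[:,2:])
def proj(c,P):
    K,d,Rm,t=c; return cv2.projectPoints(np.array(P,float).reshape(-1,1,3),cv2.Rodrigues(Rm)[0],t,K,d)[0].reshape(-1,2)
def shot(name,fn):
    c=cam(name); im=viewer.capture(name); cv2.imwrite('pics/'+fn+'.png',im[:,:,::-1]); return c,im
E
python3 - <<'E'
from h import *
for n in('top','scene'):
    shot(n,n+'0'); print(n,viewer.camera_params(n))
print(viewer.camera_params('wrist'),ctrl.grasp_offset,ctrl.get_obs())
E
```

```text
pics
top {'fovy': 42.27328800379361, 'cx': 324.1707188407012, 'cy': 230.67531814045824, 'dist_coeffs': array([0.03304004, 0.        , 0.        , 0.        , 0.        ]), 'rvec': array([ 2.16193275, -2.13869053,  0.14950913]), 'tvec': array([0.01943169, 0.56407141, 1.45734157])}
scene {'fovy': 50.69730216489788, 'cx': 311.7933026013343, 'cy': 241.2715945687827, 'dist_coeffs': array([-0.12584237,  0.        ,  0.        ,  0.        ,  0.        ]), 'rvec': array([ 0.61898563,  2.81786442, -0.83516967]), 'tvec': array([ 0.51453142, -0.14220568,  1.45559022])}
{'fovy': 64.02673406468604, 'cx': 324.40446395121194, 'cy': 235.9994926073524, 'dist_coeffs': array([0.01774283, 0.        , 0.        , 0.        , 0.        ]), 'mount': array([[ 1.10939378e-03, -9.53103522e-01, -3.02642438e-01,
         7.81564879e-02],
       [ 9.99998919e-01,  7.65168630e-04,  1.25596288e-03,
         5.53006352e-04],
       [-9.65490145e-04, -3.02643504e-01,  9.53103340e-01,
        -1.42432892e-01],
       [ 0.00000000e+00,  0.00000000e+00,  0.00000000e+00,
         1.00000000e+00]])} 0.0187 {'time_s': 0.1, 'qpos': array([ 1.15599327e+00,  8.74191457e-02,  1.75180868e-01,  1.65978462e+00,
       -3.04545687e-05,  1.57079876e+00]), 'qd': array([-0.0008342 , -0.00026159,  0.0018358 ,  0.00021643,  0.00128912,
        0.00133266]), 'effort': array([ 4.79227947e-04, -5.21560514e+01,  4.65654659e+01,  1.58971577e-02,
        2.81978686e-06,  5.79384178e-06]), 'tool_pos': array([0.22157891, 0.50316257, 0.23062954]), 'tool_rot': array([-1.11384997e-04,  2.05918955e-01,  9.78568857e-01, -6.03279361e-04]), 'force': array([ 0.39529891, -0.18387067,  0.78849117]), 'wrist_torque': array([ 0.00838849, -0.0331978 ,  0.02034059]), 'opening': 0.08557448438620231}
```

View pics/top0.png

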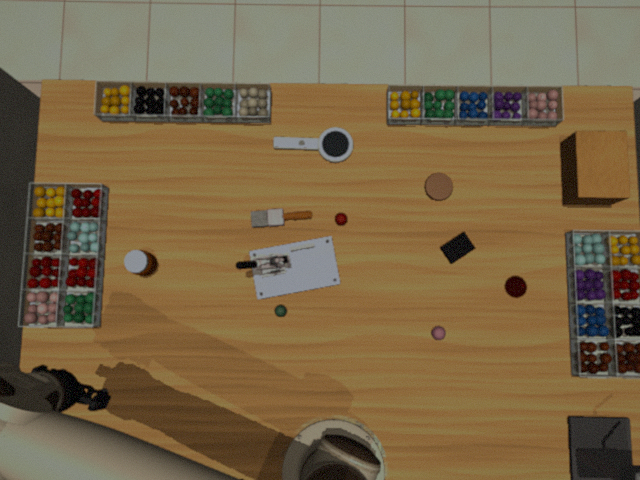

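View pics/scene0.png

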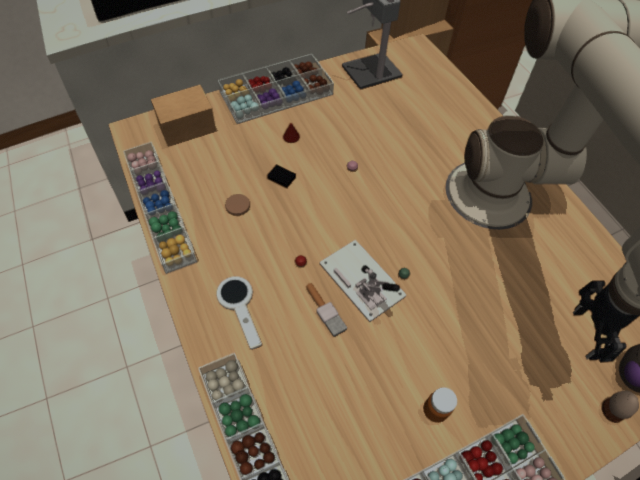

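Top view: plate corners are at about (250,246), (331,237), (340,286) and (258,298). The clamp grip is at (246,265), the black slab at (458,247), the red pebble at (341,218) and the green one at (281,311).

```bash
cat > m.py <<'E'
from h import *
def rect(mask,roi):
    m=np.zeros(mask.shape,np.uint8); x0,y0,x1,y1=roi; m[y0:y1,x0:x1]=mask[y0:y1,x0:x1]
    m=cv2.morphologyEx(m,cv2.MORPH_CLOSE,np.ones((5,5)))
    c=max(cv2.findContours(m,cv2.RETR_EXTERNAL,cv2.CHAIN_APPROX_NONE)[0],key=cv2.contourArea)
    return c.reshape(-1,2).astype(float)
def fit(P): # contour xy (m) -> centre, size, angle of the long axis
    r=cv2.minAreaRect((P[:,:2]*1000).astype(np.float32)); b=cv2.boxPoints(r)
    e=b[1]-b[0]; f=b[2]-b[1]; l=e if np.linalg.norm(e)>np.linalg.norm(f) else f
    return np.array(r[0])/1000,r[1],(np.degrees(np.arctan2(l[1],l[0])))%180
E
python3 - <<'E'
from m import *
im=cv2.imread('pics/top0.png'); hsv=cv2.cvtColor(im,cv2.COLOR_BGR2HSV); c=cam('top')
print(hsv[275,320],hsv[290,300],hsv[247,458],hsv[320,400])
pl=((hsv[:,:,1]<70)&(hsv[:,:,2]>110)).astype(np.uint8); P=rect(pl,(238,228,350,306)); print('plate px',cv2.boxPoints(cv2.minAreaRect(P.astype(np.float32))).round(1).tolist()); print(fit(onz(c,P,.012)))
bl=(hsv[:,:,2]<45).astype(np.uint8); P=rect(bl,(430,220,485,275)); print('slab',fit(onz(c,P,.018)))
E
```

```text
[105  24 150] [108  22 148] [75 24 21] [ 16 150 138]
plate px [[247.8000030517578, 250.5], [331.29998779296875, 235.10000610351562], [340.29998779296875, 284.1000061035156], [256.79998779296875, 299.5]]
(array([0.47725491, 0.09758216]), (121.30631256103516, 205.73117065429688), np.float32(101.143715))
slab (array([ 0.52897009, -0.29788651]), (46.09591293334961, 69.50074768066406), np.float32(123.97155))
```

```bash
python3 -m creep '[[-4.3,-4.3,0,0,8.5],[-4.3,-4.3,0,0,8.5],[-4.3,-4.3,0,0,8.5],[-4.3,-4.3,0,0,8.5],[-4.3,-4.3,0,0,8.5],[-4.3,-4.3,0,0,8.5],[-4.3,-4.3,0,0,8.5],[-4.3,-4.3,0,0,8.5],[-4.3,-4.3,0,0,8.5],[-4.3,-4.3,0,0,8.5],[-4.3,-4.3,0,0,8.5],[-4.3,-4.3,0,0,8.5]]'
python3 -m creep '[[-4,-4,0,-0.18,8.5],[0,0,0,-0.185,8.5],[0,0,0,-0.185,8.5],[0,0,0,-0.185,8.5],[0,0,0,-0.185,8.5],[0,0,0,-0.185,8.5],[0,0,0,-0.185,8.5],[0,0,0,-0.185,8.5],[0,0,0,-0.185,8.5],[0,0,0,-0.185,8.5],[0,0,0,-0.185,8.5],[0,0,0,-0.185,8.5]]'
cat > rel.py <<'E'
from h import *
def st():
    o=ctrl.get_obs(); q=o['tool_rot']; return o,R.from_quat([q[1],q[2],q[3],q[0]]).as_matrix()
def go(x,y,z,ang): # world TCP target and world direction (deg) of tool x -> shift in tool cm, yaw rad
    o,M=st(); s=M.T@(np.array([x,y,z])-o['tool_pos'])*100
    a=np.degrees(np.arctan2(M[1,0],M[0,0])); w=-np.radians((ang-a+180)%360-180)
    print('t',round(o['time_s'],2),'pos',o['tool_pos'].round(4),'toolx',a.round(2),'tilt',M[:,2].round(3),'F',o['force'].round(1),'q6',o['qpos'][5].round(2))
    print('shift cm',s.round(2),'yaw',w.round(3))
E
python3 -c "
from rel import *
go(.529,-.298,.15,-56)"
```

```text
time_s: 1.6
tool_pos: [0.491, -0.1936, 0.2286]
tool_rot: [0.0, 0.202, 0.979, -0.002]
force: [2.1, 1.6, 0.6]
opening: 0.085
time_s: 3.1
tool_pos: [0.5111, -0.2526, 0.2202]
tool_rot: [0.003, 0.796, -0.606, -0.006]
force: [-0.4, 0.1, 0.2]
opening: 0.0849
t 3.1 pos [ 0.5111 -0.2526  0.2202] toolx -74.53 tilt [-0.013  0.001 -1.   ] F [-0.4  0.1  0.2] q6 -2.3
shift cm [ 4.89 -0.61  6.98] yaw -0.323
```

```bash
python3 -m creep '[[3,0,2,-0.17,8.5],[1.9,0,2,-0.15,8.5],[0,0,2,0,8.5],[0,0,0,0,8.5]]'
cat > slab.py <<'E'
from m import *; from rel import *
import sys
c,im=shot('wrist',sys.argv[1]); z=float(sys.argv[2]); hsv=cv2.cvtColor(im,cv2.COLOR_RGB2HSV)
bl=(hsv[:,:,2]<50).astype(np.uint8); bl[:60]=0; P=rect(bl,(0,60,640,480)); ctr,sz,an=fit(onz(c,P,z)); print(cv2.boundingRect(P.astype(np.int32)),ctr.round(4),sz,an)
go(ctr[0],ctr[1],.15,an-180)
E
python3 slab.py w1 .018
```

```text
time_s: 3.6
tool_pos: [0.5266, -0.2996, 0.157]
tool_rot: [0.002, 0.885, -0.465, -0.007]
force: [0.1, -0.3, 0.4]
opening: 0.0853
(0, 307, 640, 173) [ 0.4302 -0.1613] (607.0171508789062, 185.80686950683594) 34.4159
t 3.65 pos [ 0.5269 -0.2998  0.1582] toolx -55.38 tilt [-0.014  0.002 -1.   ] F [-0.4  0.  -0.8] q6 -2.69
shift cm [-16.88   0.08   0.98] yaw 1.574
```

View pics/w1.png

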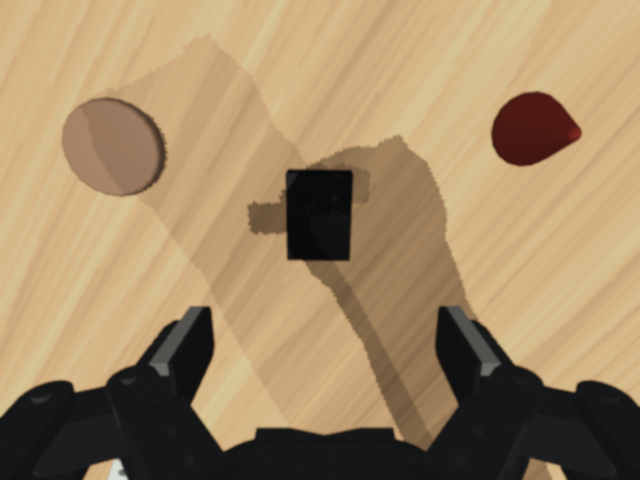

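The wrist picture shows the slab squarely between the jaws at px x 287–353, y 170–261. The mask had caught the gripper, so I'll restrict its region.

```bash
sed -i "s/(0,60,640,480)/(int(sys.argv[3]),int(sys.argv[4]),int(sys.argv[5]),int(sys.argv[6]))/; s/.15,an-180/float(sys.argv[7]),an-180/" slab.py; python3 slab.py w2 .018 230 100 420 290 .004
```

```text
(287, 170, 66, 90) [ 0.5301 -0.2989] (48.21018600463867, 70.06292724609375) 123.345825
t 3.7 pos [ 0.5273 -0.2998  0.1592] toolx -55.38 tilt [-0.012  0.001 -1.   ] F [ 0.6 -0.9  0.9] q6 -2.69
shift cm [ 0.2  -0.44 15.52] yaw 0.022
```

```bash
python3 -m creep '[[0.2,-0.4,4,0.02,8.5],[0,0,4,0,8.5],[0,0,3.5,0,8.5],[0,0,2,0,8.5]]'; python3 -c "
from rel import *
go(.5301,-.2989,.004,-56.65)"
```

```text
time_s: 4.2
tool_pos: [0.5341, -0.3003, 0.0284]
tool_rot: [0.003, 0.881, -0.474, 0.0]
force: [0.4, -0.6, 0.5]
opening: 0.0851
t 4.2 pos [ 0.5341 -0.3003  0.0284] toolx -56.56 tilt [-0.002 -0.005 -1.   ] F [ 0.4 -0.6  0.5] q6 -2.66
shift cm [-0.34  0.25  2.44] yaw 0.001
```

```bash
python3 -m creep '[[-0.3,0.25,1.2,0,8.5],[0,0,0.8,0,8.5],[0,0,0.4,0,8.5],[0,0,0,0,4],[0,0,0,0,4],[0,0,0,0,4],[0,0,0,0,4],[0,0,0,0,4]]' 25; python3 -c "
from rel import *
go(.5301,-.2989,.15,-79)"
```

```text
time_s: 5.2
tool_pos: [0.5317, -0.2997, 0.0069]
tool_rot: [0.003, 0.881, -0.474, 0.002]
force: [-0.2, 0.5, -2.1]
opening: 0.0488
t 5.2 pos [ 0.5317 -0.2997  0.0069] toolx -56.56 tilt [ 0.001 -0.007 -1.   ] F [-0.2  0.5 -2.1] q6 -2.67
shift cm [ -0.06   0.12 -14.31] yaw 0.392
```

```bash
python3 -m creep '[[0,0,-4,0,4],[0,0,-6,0.13,4],[0,0,-6,0.13,4],[0,0,-6,0.13,4],[0,0,-3,0,4]]'
python3 -m creep '[[-5.6,-0.35,-0.3,0,4],[-5.6,-0.35,-0.3,0,4],[-5.6,-0.35,0,0,4],[-5.6,-0.35,0,0,4],[-5.6,-0.35,0,0,4],[-5.6,-0.35,0,0,4],[-5.6,-0.35,0,0,4]]'; python3 -c "
from rel import *
go(.4787,.0902,.26,-79)"
```

```text
time_s: 5.82
tool_pos: [0.5296, -0.297, 0.2598]
tool_rot: [0.003, 0.768, -0.64, -0.001]
force: [0.3, 0.2, -2.5]
opening: 0.049
time_s: 6.7
tool_pos: [0.4837, 0.1003, 0.2662]
tool_rot: [0.002, 0.766, -0.643, 0.001]
force: [1.4, -0.6, -2.1]
opening: 0.049
t 6.7 pos [0.4837 0.1003 0.2662] toolx -80.08 tilt [-0.001 -0.004 -1.   ] F [ 1.4 -0.6 -2.1] q6 -1.54
shift cm [0.91 0.67 0.62] yaw -0.019
```

```bash
python3 -m creep '[[0.8,0.6,0,-0.02,4],[0,0,0,0,4]]'; python3 - <<'E'
from m import *
c,im=shot('wrist','w3'); hsv=cv2.cvtColor(im,cv2.COLOR_RGB2HSV)
np.savez('pics/w3c.npz',K=c[0],d=c[1],R=c[2],t=c[3])
pl=((hsv[:,:,1]<60)&(hsv[:,:,2]>110)).astype(np.uint8); P=rect(pl,(0,0,640,480)); print(cv2.boundingRect(P.astype(np.int32)),fit(onz(c,P,.012)))
E
```

```text
time_s: 6.95
tool_pos: [0.4783, 0.0948, 0.2661]
tool_rot: [0.002, 0.774, -0.633, 0.001]
force: [0.5, -0.1, -1.5]
opening: 0.0489
(264, 92, 124, 140) (array([0.48252408, 0.06805138]), (120.28927612304688, 140.65858459472656), np.float32(101.24819))
```

View pics/w3.png

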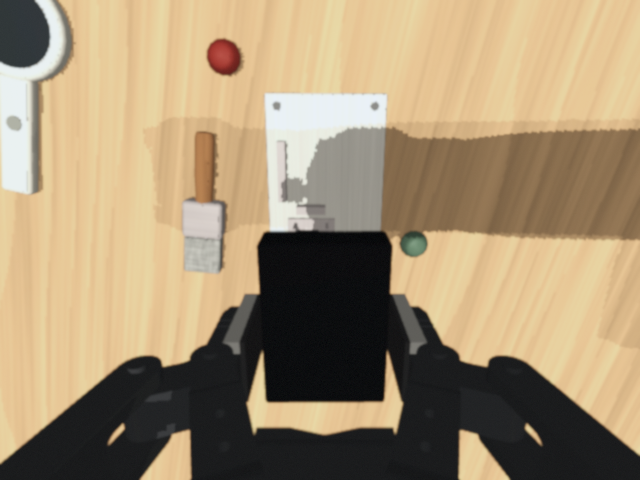

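The wrist picture shows the plate's near-right end with corners (265,93) and (386,93), the rail at (281,142–202), the stop at about (311,209), and the slab held. I'll check the jig pose against the rail and stop.

```bash
cat > jig.py <<'E'
from rel import *
O=np.array([.4963,.0756]); A=np.radians(11.25); X=np.array([np.cos(A),np.sin(A)]); Y=np.array([-X[1],X[0]])
def w(x,y,z): return np.r_[O+X*x/1000+Y*y/1000,z/1000]
def j(P): P=np.atleast_2d(P); d=P[:,:2]-O; return np.c_[d@X,d@Y,P[:,2]]*1000
def to(x,y,z): print('jig TCP',j(ctrl.get_obs()['tool_pos'])[0].round(1)); go(*w(x,y,z),np.degrees(A)-90)
E
python3 - <<'E'
from jig import *
n=np.load('pics/w3c.npz'); c=(n['K'],n['d'],n['R'],n['t'])
print(proj(c,[w(25,-30,26),w(25,30,26),w(33,-30,26),w(-15,35,26),w(15,35,26),w(45,-75,12),w(-75,-75,12)]).round(1))
im=cv2.imread('pics/w3.png'); cv2.imwrite('pics/w3z.png',cv2.resize(im[120:240,255:395],None,fx=5,fy=5,interpolation=cv2.INTER_CUBIC))
to(-22,-12,120)
E
```

```text
[[284.  140.6]
 [285.6 201.5]
 [275.7 140.6]
 [324.9 206.5]
 [295.5 206.3]
 [263.4  91.6]
 [387.5  92.3]]
jig TCP [-13.7  22.3 265.9]
t 7.0 pos [0.4785 0.0948 0.2659] toolx -78.58 tilt [-0.001 -0.004 -1.   ] F [ 0.4  0.1 -1.4] q6 -1.57
shift cm [ 3.38  0.81 14.61] yaw 0.003
```

View pics/w3z.png

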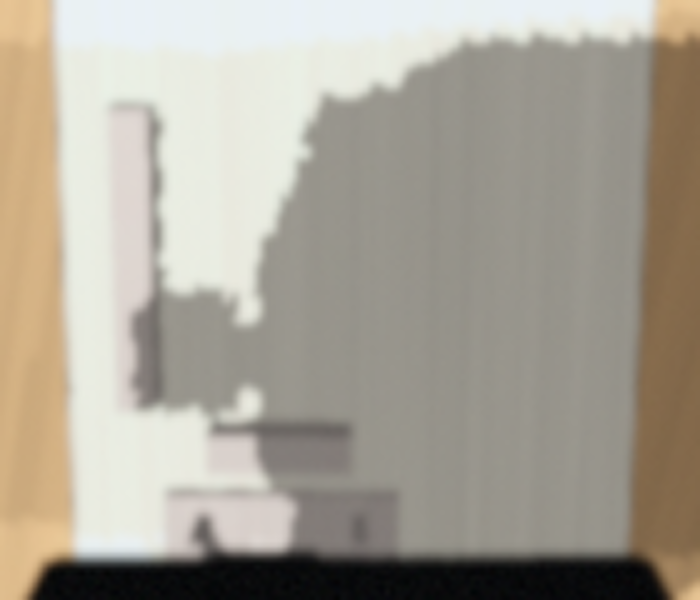

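```bash
python3 -m creep '[[3.5,0.8,3,0,4],[0,0,5,0,4],[0,0,5,0,4],[0,0,4,0,4],[0,0,2,0,4],[0,0,0,0,4]]'; python3 -c "
from jig import *
to(-23,-14,19.5)"
```

```text
time_s: 7.75
tool_pos: [0.4792, 0.0496, 0.0707]
tool_rot: [0.001, 0.769, -0.639, 0.002]
force: [0.3, -0.1, -2.0]
opening: 0.0492
jig TCP [-21.8 -22.1  70.7]
t 7.75 pos [0.4792 0.0496 0.0707] toolx -79.48 tilt [ 0.001 -0.004 -1.   ] F [ 0.3 -0.1 -2. ] q6 -1.65
shift cm [-0.83  0.13  5.12] yaw -0.013
```

```bash
python3 -m creep '[[-0.8,0.1,2,-0.01,4],[0,0,1.2,0,4],[0,0,0.8,0,4],[0,0,0.3,0,4],[0,0,0,0,4]]'; python3 -c "
from jig import *
to(-23,-14,19.5)"
```

```text
time_s: 8.38
tool_pos: [0.48, 0.055, 0.0307]
tool_rot: [-0.001, 0.771, -0.637, 0.004]
force: [-0.5, 0.0, -2.4]
opening: 0.0492
jig TCP [-20.  -17.   30.7]
t 8.38 pos [0.48   0.055  0.0307] toolx -79.19 tilt [ 0.007 -0.003 -1.   ] F [-0.5  0.  -2.4] q6 -1.64
shift cm [-0.31  0.31  1.12] yaw -0.008
```

```bash
python3 -m creep '[[-0.1,0.3,0.6,0,4],[0,0,0.3,0,4],[0,0,0.1,0,4],[0,0,0.1,0,4]]'; python3 -c "
from jig import *
to(-23,-14,19.5)"
```

```text
time_s: 8.88
tool_pos: [0.4772, 0.0555, 0.0199]
tool_rot: [-0.002, 0.771, -0.637, 0.004]
force: [-0.9, -0.3, -2.5]
opening: 0.0491
jig TCP [-22.7 -16.   19.9]
t 8.88 pos [0.4772 0.0555 0.0199] toolx -79.19 tilt [ 0.008 -0.003 -1.   ] F [-0.9 -0.3 -2.5] q6 -1.64
shift cm [-0.2   0.04  0.04] yaw -0.008
```

```bash
python3 -m creep '[[0,0,0.1,0,4]]';python3 -m creep '[[0,0,0.05,0,4]]'; python3 -m creep '[[0,0,0,0,6.2],[0,0,0,0,6.5],[0,0,0,0,6.5]]'
```

```text
time_s: 9.0
tool_pos: [0.4773, 0.0555, 0.019]
tool_rot: [-0.002, 0.771, -0.637, 0.004]
force: [-3.7, 0.2, 8.1]
opening: 0.0493
time_s: 9.12
tool_pos: [0.4773, 0.0555, 0.019]
tool_rot: [-0.002, 0.771, -0.637, 0.004]
force: [-3.5, -0.4, 6.8]
opening: 0.0492
time_s: 9.5
tool_pos: [0.4779, 0.0556, 0.0194]
tool_rot: [-0.002, 0.771, -0.637, 0.005]
force: [-0.5, 0.3, 0.3]
opening: 0.0649
```

```bash
python3 -m creep '[[0,0,-2,0,6.5],[0,0,-3,0,6.5],[0,2.4,0,0,0],[0,2.6,0,0,0],[0,0,0,0,0],[0,0,0,0,0],[0,0,0,0,0]]' 20; python3 -c "
from jig import *
to(-72,-14,19)"
```

```text
time_s: 10.38
tool_pos: [0.4285, 0.0463, 0.0704]
tool_rot: [-0.003, 0.771, -0.637, 0.005]
force: [-0.5, 0.1, -0.4]
opening: -0.0001
jig TCP [-72.2 -15.5  70.4]
t 10.38 pos [0.4285 0.0463 0.0704] toolx -79.19 tilt [ 0.011 -0.003 -1.   ] F [-0.5  0.1 -0.4] q6 -1.65
shift cm [-0.17  0.04  5.14] yaw -0.008
```

```bash
python3 -m creep '[[-0.2,0.1,2.5,-0.01,0],[0,0,1.6,0,0],[0,0,0.6,0,0],[0,0,0.2,0,0],[0,0,0,0,0]]'; python3 -c "
from m import *; from jig import *
to(-62,-14,19)
c,im=shot('wrist','w4')"
```

```text
time_s: 11.0
tool_pos: [0.4296, 0.0482, 0.0204]
tool_rot: [-0.003, 0.774, -0.633, 0.005]
force: [0.8, -0.1, -0.5]
opening: -0.0001
jig TCP [-70.8 -13.8  20.4]
t 11.0 pos [0.4296 0.0482 0.0204] toolx -78.62 tilt [ 0.012 -0.003 -1.   ] F [ 0.8 -0.1 -0.5] q6 -1.66
shift cm [ 0.02 -0.88  0.15] yaw 0.002
```

View pics/w4.png

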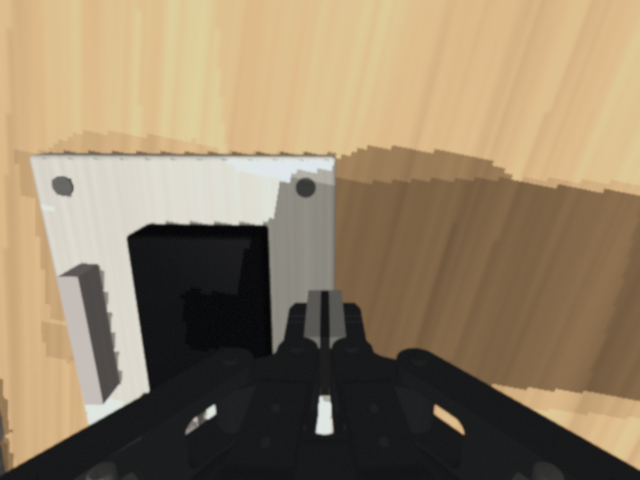

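Slab left of the closed fingers (its near edge at px x≈270, the tip at 305–345), rail at (60–118, 265–405). Now pushing toward the rail.

```bash
python3 -m creep '[[0,-0.5,0.1,0,0],[0,-0.5,0,0,0],[0,-0.5,0,0,0]]';python3 -m creep '[[0,-0.4,0,0,0],[0,-0.4,0,0,0]]';python3 -m creep '[[0,-0.3,0,0,0],[0,-0.2,0,0,0]]';  python3 -c "
from jig import *
to(-38,-14,19)"
```

```text
time_s: 11.42
tool_pos: [0.4458, 0.0514, 0.0206]
tool_rot: [-0.003, 0.774, -0.634, 0.006]
force: [-1.0, -0.1, -0.4]
opening: -0.0
time_s: 11.68
tool_pos: [0.454, 0.0531, 0.0206]
tool_rot: [-0.003, 0.774, -0.634, 0.006]
force: [-1.1, -0.5, 0.9]
opening: -0.0
time_s: 11.92
tool_pos: [0.4592, 0.0541, 0.0206]
tool_rot: [-0.003, 0.774, -0.634, 0.006]
force: [-1.8, -1.1, 0.4]
opening: 0.0001
jig TCP [-40.6 -13.8  20.6]
t 11.93 pos [0.4592 0.0541 0.0206] toolx -78.62 tilt [ 0.012 -0.003 -1.   ] F [-1.8 -1.1  0.4] q6 -1.65
shift cm [ 0.02 -0.26  0.16] yaw 0.002
```

```bash
for i in 1; do python3 -m creep '[[0,-0.15,0,0,0]]'; python3 -m creep '[[0,-0.1,0,0,0]]'; python3 -m creep '[[0,-0.1,0,0,0]]'; python3 -m creep '[[0,-0.1,0,0,0]]'; done | grep -E "pos|force"
```

```text
tool_pos: [0.4607, 0.0544, 0.0206]
force: [-2.4, -0.3, -0.0]
tool_pos: [0.4618, 0.0546, 0.0206]
force: [-1.1, 0.6, 0.7]
tool_pos: [0.4626, 0.0548, 0.0206]
force: [-5.4, -1.2, 1.2]
tool_pos: [0.4628, 0.0548, 0.0204]
force: [-8.5, -1.8, 4.7]
```

```bash
(python3 -m creep '[[0,-0.13,0,0,0],[0,-0.13,0,0,0]]'; python3 -m creep '[[0,-0.16,0,0,0],[0,-0.16,0,0,0]]';) | grep -E "pos|force"
```

```text
tool_pos: [0.4628, 0.0549, 0.0204]
force: [-10.1, -1.8, 6.9]
tool_pos: [0.4628, 0.0549, 0.0205]
force: [-11.5, -2.1, 8.3]
```

```bash
python3 -m creep '[[0,0.5,0,0,0],[0,0.3,-3,0,0],[0,0,-2,0,0],[3,0,0,0,0],[3.3,-2,0,0,0],[0,-2.3,0,0,0],[0,0,0,0,0]]';  python3 -c "
from jig import *
to(0,-75,20)"
```

```text
time_s: 13.8
tool_pos: [0.5125, -0.0012, 0.0737]
tool_rot: [0.0, 0.774, -0.633, 0.004]
force: [-0.0, -0.0, -0.0]
opening: -0.0004
jig TCP [  0.9 -78.5  73.7]
t 13.8 pos [ 0.5125 -0.0012  0.0737] toolx -78.6 tilt [ 0.006 -0.005 -1.   ] F [-0. -0. -0.] q6 -1.77
shift cm [-0.38  0.11  5.37] yaw 0.003
```

```bash
python3 -m creep '[[-0.1,0.1,3,0,0],[0,0,1.7,0,0],[0,0,0.6,0,0],[0,0,0,0,0]]'; python3 slab.py w5 .030 30 60 640 470 .02 ;  python3 -c "
from jig import *
to(0,-58,20)"
```

```text
time_s: 14.3
tool_pos: [0.5107, -0.0004, 0.0201]
tool_rot: [-0.0, 0.774, -0.633, 0.004]
force: [-0.7, 0.4, 0.2]
opening: -0.0002
(30, 292, 605, 178) [0.5022 0.0296] (264.70440673828125, 86.04608917236328) 11.964257
t 14.35 pos [ 5.11e-01 -4.00e-04  2.05e-02] toolx -78.55 tilt [ 0.008 -0.005 -1.   ] F [ 0.1 -0.6  0.2] q6 -1.77
shift cm [-3.11  0.26  0.03] yaw 1.562
jig TCP [ -0.5 -77.4  20.5]
t 14.35 pos [ 5.11e-01 -4.00e-04  2.05e-02] toolx -78.55 tilt [ 0.008 -0.005 -1.   ] F [ 0.1 -0.6  0.2] q6 -1.77
shift cm [-1.94 -0.05  0.04] yaw 0.004
```

View pics/w5.png

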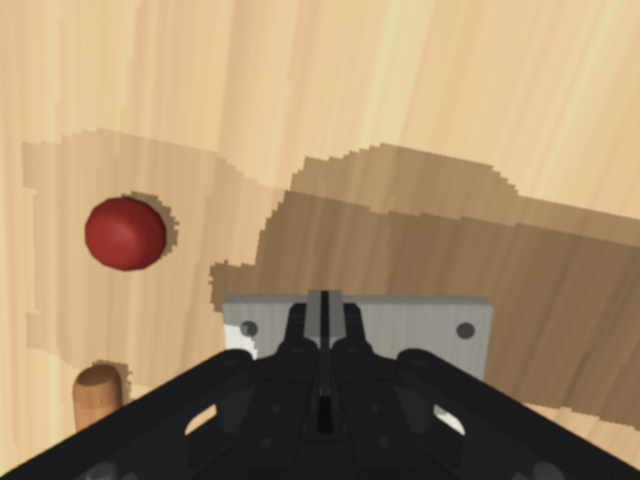

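Only the plate edge and red pebble (125,233) are visible; the slab is hidden behind the gripper. I'll push toward the stop by feel.

```bash
(python3 -m creep '[[-0.5,0,0,0,0],[-0.5,0,0,0,0],[-0.5,0,0,0,0]]'; python3 -m creep '[[-0.4,0,0,0,0],[-0.3,0,0,0,0]]';python3 -m creep '[[-0.3,0,0,0,0]]';python3 -m creep '[[-0.2,0,0,0,0]]') | grep -E "pos|force";  python3 -c "
from jig import *
to(0,-46,20)"
```

```text
tool_pos: [0.5088, 0.0151, 0.0222]
force: [-0.8, -0.1, -0.4]
tool_pos: [0.5074, 0.0226, 0.0224]
force: [0.3, -1.4, -0.6]
tool_pos: [0.5068, 0.0257, 0.0223]
force: [0.0, -1.2, -0.6]
tool_pos: [0.5064, 0.0277, 0.0223]
force: [-0.2, -1.6, 0.1]
jig TCP [  0.6 -48.9  22.3]
t 15.22 pos [0.5064 0.0277 0.0223] toolx -78.55 tilt [ 0.011 -0.006 -1.   ] F [-0.2 -1.6  0.1] q6 -1.71
shift cm [-0.29  0.06  0.23] yaw 0.004
```

```bash
(python3 -m creep '[[-0.15,0,0,0,0]]'; python3 -m creep '[[-0.1,0,0,0,0]]';python3 -m creep '[[-0.1,0,0,0,0]]';python3 -m creep '[[-0.1,0,0,0,0]]';python3 -m creep '[[-0.1,0,0,0,0]]') | grep -E "pos|force";  python3 -c "
from jig import *
to(0,-46,20)"
```

```text
tool_pos: [0.5061, 0.0292, 0.0223]
force: [1.0, -2.2, 0.2]
tool_pos: [0.5059, 0.03, 0.0224]
force: [0.2, -5.7, 0.0]
tool_pos: [0.5059, 0.03, 0.0224]
force: [1.4, -9.6, 0.7]
tool_pos: [0.5058, 0.03, 0.0224]
force: [0.7, -7.2, -0.6]
tool_pos: [0.5058, 0.0299, 0.0224]
force: [0.2, -7.5, 0.3]
jig TCP [  0.4 -46.7  22.4]
t 15.85 pos [0.5058 0.0299 0.0224] toolx -78.71 tilt [ 0.012 -0.014 -1.   ] F [ 0.2 -7.5  0.3] q6 -1.7
shift cm [-0.07  0.04  0.24] yaw 0.001
```

```bash
(python3 -m creep '[[-0.15,0,0,0,0],[-0.15,0,0,0,0]]') | grep -E "pos|force"; python3 -m creep '[[0.5,0,0,0,0],[0.3,0,-2,0,0],[0,0,-5,0,0],[0,0,-6,0,0],[0,0,-6,0,0],[-5,0,-4,0,0],[0,0,0,0,0]]'; python3 - <<'E'
from m import *; from jig import *
to(0,10,250)
c,im=shot('wrist','w6'); np.savez('pics/w6c.npz',K=c[0],d=c[1],R=c[2],t=c[3])
E
```

```text
tool_pos: [0.5057, 0.03, 0.0226]
force: [0.2, -11.0, -0.2]
time_s: 16.98
tool_pos: [0.4939, 0.0746, 0.256]
tool_rot: [0.002, 0.772, -0.635, 0.009]
force: [0.9, 0.3, -0.4]
opening: -0.0
jig TCP [ -2.5  -0.5 256. ]
t 16.98 pos [0.4939 0.0746 0.256 ] toolx -78.89 tilt [ 0.01  -0.014 -1.   ] F [ 0.9  0.3 -0.4] q6 -1.61
shift cm [-1.06 -0.24  0.59] yaw -0.002
```

View pics/w6.png

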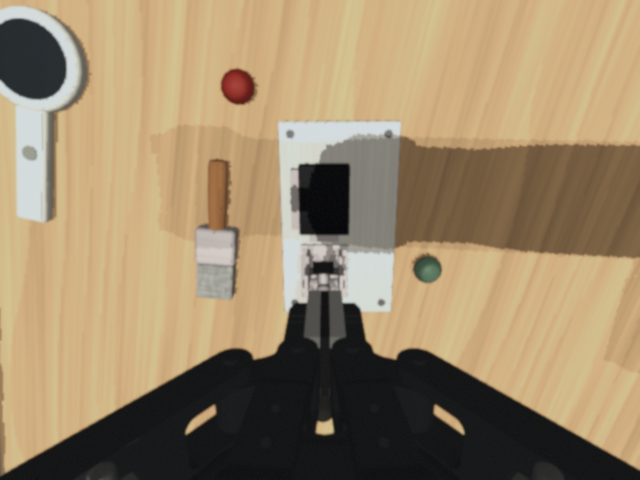

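Slab at px (300–350, 163–235), touching the rail on the left and the stop below; the plate corners are (279,122) and (400,122). I'll measure it and get the move to the handle.

```bash
python3 - <<'E'
from m import *; from jig import *
n=np.load('pics/w6c.npz'); c=(n['K'],n['d'],n['R'],n['t']); im=cv2.imread('pics/w6.png'); hsv=cv2.cvtColor(im,cv2.COLOR_BGR2HSV)
P=rect((hsv[:,:,2]<50).astype(np.uint8),(280,140,370,240)); ctr,sz,an=fit(onz(c,P,.03)); print(j(np.r_[ctr,.03]),sz,an-90-11.25)
P=rect(((hsv[:,:,1]<60)&(hsv[:,:,2]>100)).astype(np.uint8),(265,110,410,330)); q=onz(c,P,.012); f=fit(q);print(j(np.r_[f[0],.012]),f[1:],f[2]-101.25)
to(0,82,200)
E
```

```text
[[-0.15448254 -0.97210855 30.        ]] (47.95219039916992, 68.38671875) 0.06587982
[[-14.89891749  27.26280133  12.        ]] ((120.493408203125, 204.3549346923828), np.float32(101.372345)) 0.12234497
jig TCP [ -2.8  -1.7 254.4]
t 17.02 pos [0.4939 0.0734 0.2544] toolx -78.94 tilt [ 0.009 -0.015 -1.   ] F [ 0.1 -0.5 -0.5] q6 -1.61
shift cm [-8.46 -0.23  5.3 ] yaw -0.003
```

```bash
python3 -m creep '[[-4,-0.2,0,0,0],[-4.3,0,0,0,0],[0,0,3,0,0],[0,0,3,0,0],[0,0,2,0,0],[0,0,0,0,0]]'; python3 -c "
from jig import *
to(0,86,160)"
```

```text
time_s: 17.77
tool_pos: [0.4786, 0.1525, 0.1625]
tool_rot: [0.007, 0.771, -0.637, 0.005]
force: [-0.2, -0.4, 0.5]
opening: -0.0
jig TCP [ -2.3  78.9 162.5]
t 17.77 pos [0.4786 0.1525 0.1625] toolx -79.08 tilt [-0.002 -0.017 -1.   ] F [-0.2 -0.4  0.5] q6 -1.44
shift cm [-0.72 -0.23  0.23] yaw -0.006
```

```bash
(python3 -m creep '[[-0.7,-0.2,0.2,0,0],[-0.7,0,0.2,0,0],[-0.7,0,0.2,0,0]]'; python3 -m creep '[[-0.7,0,0.25,0,0],[-0.7,0,0.3,0,0]]'; python3 -m creep '[[-0.7,0,0.4,0,0],[-0.7,0,0.45,0,0]]')| grep -E "pos|force"; python3 -c "
from jig import *
to(0,136,135)"
```

```text
tool_pos: [0.4773, 0.174, 0.157]
force: [0.1, -0.6, -0.3]
tool_pos: [0.4747, 0.189, 0.1516]
force: [0.7, 0.7, -0.6]
tool_pos: [0.4719, 0.2034, 0.1424]
force: [1.3, -0.9, -0.4]
jig TCP [  1.  130.1 142.4]
t 18.65 pos [0.4719 0.2034 0.1424] toolx -79.13 tilt [ 0.001 -0.017 -1.   ] F [ 1.3 -0.9 -0.4] q6 -1.34
shift cm [-0.6   0.1   0.73] yaw -0.007
```

```bash
(python3 -m creep '[[-0.6,0.1,0.65,0,0],[-0.6,0,0.65,0,0]]'; python3 -m creep '[[-0.5,0,0.65,0,0],[-0.5,0,0.7,0,0]]')| grep -E "pos|force"; python3 - <<'E'
from jig import *
to(0,160,110)
shot('scene','s2'); im=cv2.imread('pics/s2.png'); cv2.imwrite('pics/s2z.png',cv2.resize(im[190:340,270:470],None,fx=4,fy=4,interpolation=cv2.INTER_CUBIC))
E
```

```text
tool_pos: [0.4684, 0.2159, 0.1284]
force: [0.4, 0.1, 0.0]
tool_pos: [0.4662, 0.2263, 0.1135]
force: [1.0, -0.3, -0.3]
jig TCP [ -0.2 153.7 113.5]
t 19.15 pos [0.4662 0.2263 0.1135] toolx -79.11 tilt [ 0.    -0.016 -1.   ] F [ 1.  -0.3 -0.3] q6 -1.3
shift cm [-0.64 -0.01  0.34] yaw -0.006
```

View pics/s2z.png

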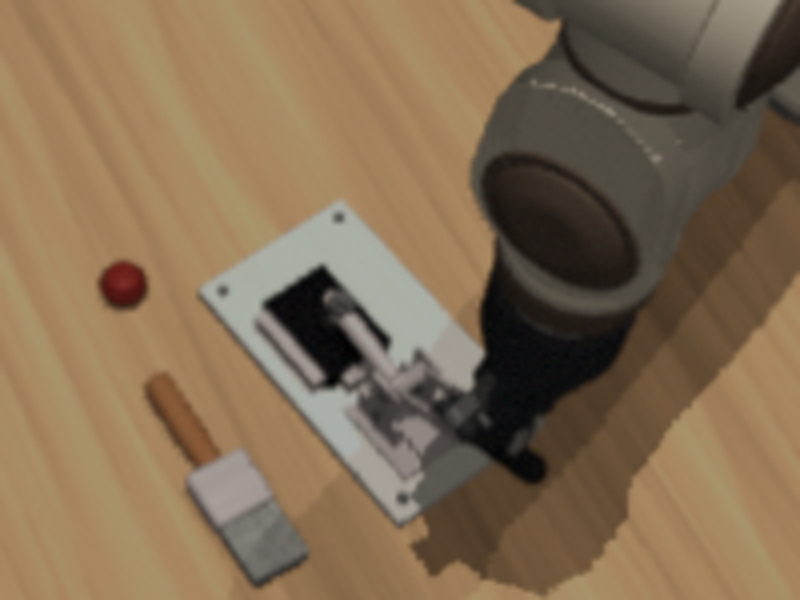

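The scene view shows the arm lowered over the slab at crop (335,300), with the fingers on the grip (its end at (535,468)). I'll carry on down with force checks.

```bash
(python3 -m creep '[[-0.5,0,0.5,0,0],[-0.5,0,0.5,0,0]]'; python3 -m creep '[[-0.4,0,0.4,0,0]]';python3 -m creep '[[-0.3,0,0.4,0,0]]';python3 -m creep '[[-0.3,0,0.4,0,0]]')| grep -E "pos|force"; python3 -c "
from jig import *
to(0,174,80)"
```

```text
tool_pos: [0.4642, 0.2359, 0.1021]
force: [0.2, -5.1, 4.5]
tool_pos: [0.4636, 0.2395, 0.0982]
force: [0.8, -5.1, 5.3]
tool_pos: [0.4633, 0.2422, 0.0943]
force: [0.1, -6.0, 5.9]
tool_pos: [0.463, 0.2449, 0.0905]
force: [0.0, -4.0, 4.5]
jig TCP [  0.4 172.5  90.5]
t 19.82 pos [0.463  0.2449 0.0905] toolx -79.22 tilt [ 0.003 -0.021 -1.   ] F [ 0.  -4.   4.5] q6 -1.26
shift cm [-0.17  0.04  1.05] yaw -0.008
```

```bash
(python3 -m creep '[[-0.1,0,0.4,0,0]]'; python3 -m creep '[[0,0,0.4,0,0]]';python3 -m creep '[[0,0,0.3,0,0]]';python3 -m creep '[[0,0,0.3,0,0]]';python3 -m creep '[[0,0,0.2,0,0]]')| grep -E "pos|force"; python3 -c "
from jig import *
to(0,174,71)"
```

```text
tool_pos: [0.4629, 0.246, 0.0865]
force: [0.0, -2.3, 4.3]
tool_pos: [0.4628, 0.2465, 0.0825]
force: [-1.3, 1.5, 3.8]
tool_pos: [0.4627, 0.2469, 0.0792]
force: [-1.4, 1.2, 1.2]
tool_pos: [0.4627, 0.2471, 0.0758]
force: [-0.5, 0.1, 2.0]
tool_pos: [0.4626, 0.2469, 0.0733]
force: [0.4, 1.1, 0.2]
jig TCP [  0.3 174.6  73.3]
t 20.45 pos [0.4626 0.2469 0.0733] toolx -79.17 tilt [ 0.002 -0.018 -1.   ] F [0.4 1.1 0.2] q6 -1.26
shift cm [0.06 0.03 0.23] yaw -0.007
```

```bash
(python3 -m creep '[[0,0,0.15,0,0]]'; python3 -m creep '[[0,0,0.1,0,0]]';python3 -m creep '[[0,0,0.1,0,0]]';python3 -m creep '[[0,0,0.1,0,0]]')| grep -E "pos|force"
```

```text
tool_pos: [0.4625, 0.2468, 0.0715]
force: [-2.0, 0.9, 10.3]
tool_pos: [0.4627, 0.2468, 0.0713]
force: [-3.9, -0.4, 14.5]
tool_pos: [0.4627, 0.2468, 0.0714]
force: [-4.2, -1.4, 10.7]
tool_pos: [0.4627, 0.2468, 0.0715]
force: [-4.2, -1.7, 8.8]
```

The handle bears on its stop: TCP z is 71 mm, as worked out for a level handle. Letting go and checking.

```bash
python3 -m creep '[[0,0,-1,0,0],[0,0,-4,0,0],[0,0,-6,0,0],[0,0,-6,0,0],[0,0,-2,0,0],[6,0,0,0,0],[6,0,0,0,0],[6,0,0,0,0],[0,0,0,0,0]]'; python3 - <<'E'
from m import *; from jig import *
to(0,10,250)
c,im=shot('wrist','w7'); np.savez('pics/w7c.npz',K=c[0],d=c[1],R=c[2],t=c[3])
E
```

```text
time_s: 22.08
tool_pos: [0.4966, 0.0685, 0.2737]
tool_rot: [0.005, 0.771, -0.636, 0.008]
force: [-0.1, -0.1, -0.3]
opening: 0.0002
jig TCP [ -1.   -7.  273.7]
t 22.07 pos [0.4966 0.0685 0.2737] toolx -79.06 tilt [ 0.007 -0.018 -1.   ] F [-0.1 -0.1 -0.3] q6 -1.61
shift cm [-1.75 -0.09  2.33] yaw -0.005
```

View pics/w7.png

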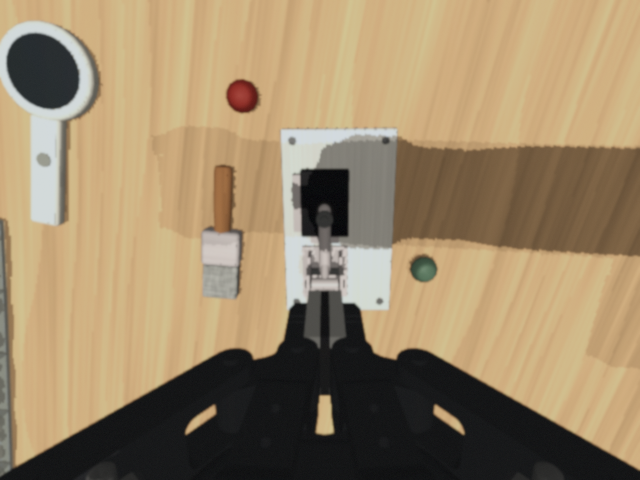

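The pad is on the slab at px (324,215); the slab's edges are at 301–349 and 169–236. I'll measure it and view the handle in the scene camera.

```bash
python3 - <<'E'
from m import *; from jig import *
n=np.load('pics/w7c.npz'); c=(n['K'],n['d'],n['R'],n['t']); im=cv2.imread('pics/w7.png'); hsv=cv2.cvtColor(im,cv2.COLOR_BGR2HSV)
P=rect((hsv[:,:,2]<50).astype(np.uint8),(280,140,370,240)); ctr,sz,an=fit(onz(c,P,.03)); print(j(np.r_[ctr,.03]),sz,an-101.25)
c,im=shot('scene','s3'); print(((proj(c,[w(0,74,62),w(0,194,62),w(0,74+114,99)])-[270,190])*4).round()); im=im[:,:,::-1]; cv2.imwrite('pics/s3z.png',cv2.resize(im[190:340,270:470],None,fx=4,fy=4,interpolation=cv2.INTER_CUBIC))
E
```

```text
[[ 0.08829686 -0.57986002 30.        ]] (47.300987243652344, 68.5574951171875) 0.7237778
[[403. 378.]
 [535. 526.]
 [539. 491.]]
```

View pics/s3z.png

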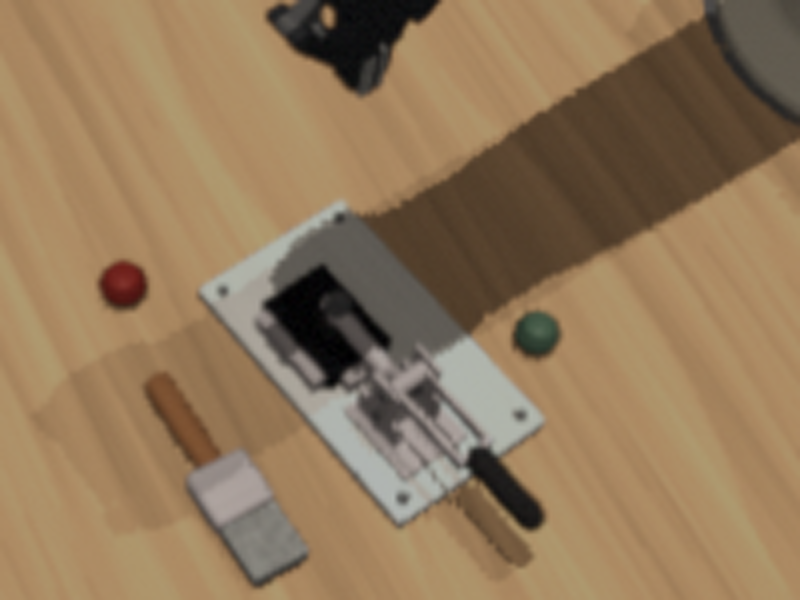

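The handle is down, with its end at crop (535,520). That matches the prediction for level, (535,526), rather than sprung up, (539,491). The pad is on the slab and the bystanders in view look undisturbed.

```bash
python3 -c "
from plant import ctrl
print(ctrl.hand_in())"
```

```text
the job is handed in; nothing more can be done
None
```

The stone is home in the jig and clamped, and I handed the job in at about 22 s of the 72 s allowed. I laid it in with its long side along the far rail and pushed it against the rail (it bore at about 12 N), then along the rail against the side stop (about 11 N). I then pressed the handle over centre by the end of its grip until it rested on its stop (about 15 N at most between steps) and let go.

**Last checks:**
- **Stone position:** its centre measured about (0.1, -0.6) mm in the jig frame, so within 2 mm. The angle read 0.7° off, but the pad covers part of the outline in that picture; before clamping it read under 0.1°.
- **Clamp:** the pad is on the stone, and the handle's end appears where a level handle should be.
- **Bystanders:** those near the jig looked undisturbed. I did not look again at the cone, the agate slice, the jar or the pink pebble after lifting the stone.
- **Forces:** I read them only at the end of each move, so short peaks in between could have gone unseen.

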